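# Try the lever lock of the jewellery box

### The job

Try out the lever lock on the front of the larger metal jewellery box: push its lever all the way down so that it locks, then flick the lever back up as far as it goes, so that the lock is released again. Leave the smaller box's lever as it is, and do not shift the glass pebble.

Things in the scene. Friction and masses are not known exactly. Their poses are not given: they have to be found in the camera images.
- large_hinge (a point): Hinge axis of the lever on the larger metal box (closed, fixed to the shelf; 130 mm deep along x, 200 wide, 90 tall, any yaw within 20 degrees). The point is mid-width, 12 mm in front of the box's front face, 12 mm below its top, between bracket cheeks 33 mm wide over all. Axes: z up, y along the hinge axis, x back into the box; the lever points to -x, roughly at the robot.
- large_lever (a joint): Its lever's angle, rad: 0 = level, locked (stop); 1.05 = 60 deg up, released (stop); starts 0.6 to 1.05. Dark steel arm 16 mm wide, 6 thick, ending in a cross bar along y, 14 mm thick, 26 long, centre 75 mm from the hinge axis: 75cos(q) mm towards -x, 75sin(q) above. Stiff hinge, stays where left; 2 to 3 N at the bar moves it. Over 65 mm free below the bar.
- small_grip (a point): Centre of the cross bar of a lever of the same sizes on the smaller metal box, a bystander 100 mm deep, 120 wide, 65 tall, fixed on the shelf to the left or right of the larger one. That lever may stand at any angle; leave it so.
- pebble_mid (a point): Centre, half-way up, of the loose glass pebble paperweight, 68 mm across, 30 tall, 0.2 kg, a bystander on the shelf near the boxes. The shelf's top is 15 mm below this point (60 mm above the work surface).

How it is judged:
By the outcome, as a careful person would: the job done as asked, in the order asked, and still so for the second after the job is handed in, with the robot touching nothing.
It also fails if it takes over 42 s, if anything falls off the work surface, if the arm or the gripper's body presses on something with over 40 N, if the wrist force passes 120 N, or if a joint passes its speed limit or range.

### The arm

A 7-joint arm with a two-finger parallel gripper is mounted at the origin on the work surface. World frame = base frame: x ahead of the robot, y to its left, z up, the work surface at z = 0. Lengths are in m, angles in rad, forces in N, time in s.
With the tool pointing down it reaches from about 0.35 to 0.9 m from the base axis. Payload 8.1 kg.
Tool frame: the origin (TCP) lies on the centre line of the jaws, within the pads' length; the fingertips stand 8 mm ahead of it and the grasp point (between the pads) lies 11 mm behind it; z points along the fingers, y is the direction in which the jaws open and shut (so a half turn about z gives the same grasp; the last joint's range is limited). The gripper opens to 85 mm and grips with 20 to 120 N. Pads are 22 mm wide; open, the fingers measure 114 mm over their backs; the gripper's body (76 mm by 85 mm) begins 54 mm behind the grasp point. The pads swing forward as they close: fully open they stand 13 mm farther back than shut.
Start: joints at [-1.273, 0.434, 0.025, 1.573, -0.012, 1.134, -0.075], TCP at [0.244, 0.575, 0.239] pointing down, gripper open.
Joint ranges: [-2.62, 2.62], [-0.44, 2.09], [-1.27, 1.32], [0.08, 2.57], [-1.32, 4.46], [0.12, 2], [-2.74, 2.74]. Speed limits (rad/s): [2.22, 2.22, 3.01, 3.01, 3.14, 3.14, 3.14].

### API

Orientations are given as a rotation vector (axis times angle).
In Python, from plant import state, cams, order gives the robot as it stands.
- The arm moves only by the shell command python3 -m pendant 'ROWS' [OPENING]. ROWS is JSON, one flat list of numbers, 6 for each row, row after row: the shift along the tool's x, y, z in mm, then the turn, a rotation vector about the tool's x, y, z in rad. In form: [tx, ty, tz, ax, ay, az, tx, ty, tz, ax, ay, az, ...]. A call has 1 to 5 rows; each row shifts and turns the commanded pose from where the row before left it, along the tool's axes as they then stand; what a row does not reach is not made up. A row lasts 1/12 s, in which the tool goes at most 41.7 mm and 7.16 degrees, less where a joint would pass 70% of its speed; a pose out of reach is approached as far as the arm can. A call with a gripper value outside its range is refused whole. OPENING is the closure, from 0 (fully open) to 1 (shut), set as the call begins (- or left out, the last holds). The fingers move at their own pace and stop on an object; the grip force is fixed at half the most. Time passes only in rows, so rows that do not move let the fingers close. It gives the time, the measured TCP pose, the force and the opening at its end, in the units of the state.
- state(): the state, without advancing time (a new reading comes with each control period).
- cams.camera(name): name is "side" or "top" or "wrist"; returns the picture (384x512x3 uint8, blue, green, red); there is no depth.
- cams.camera_params(name): a dict with "fov_y" (degrees; the focal length in pixels is half the picture's height over the tangent of half this angle, whatever the lens; pixels are square), "cx", "cy" (the principal point, pixels), "rvec" (rotation vector, rad) and "tvec" (3), from world to camera coordinates, as OpenCV has them. Camera axes: x right, y down, z forward; pixel columns grow to the right and rows downward; lengths in m; the calibration is good to about 2 mm. A picture is of the moment at which its call begins: read the wrist's pose just before it. camera_params takes no time and is no camera call; for the wrist camera it gives the pose at the moment of the call.
- order.close_job(): hands the job in, once; it reports no verdict.
Trained networks look in the newest picture that a camera, given by its name, has taken for a name from the list of things; names that differ only in an ending like _2 or _b are one class to them, and where a whole thing is asked for, a point or a joint stands for the part that bears it (a point fixed in the world has none). Each returns a list of dicts, best first, with "confidence" (0 to 1); they miss things now and then, are a little off and sometimes report something else, mostly with a low value. They report only what shows in the picture. A call takes as long as a camera call.
- cams.search_frame(label, camera): "extent" ([left, top, right, bottom] in pixels, round what is visible of it).
- cams.silhouettes(label, camera): "region" (384x512 bool, what is visible of it) and "extent" ([left, top, right, bottom] in pixels, round what is visible of it).
The state is a dict: "time": time; "joints": joint angles; "qd": joint speeds; "tau": joint torques, N m; "position": TCP position; "tcp_rot": TCP orientation; "ft_force": force on the tool from outside, world axes, zero at the start; "wrist_torque": the same for the moment, N m; "finger_gap": opening from 0.0 (shut) to 1.0 (fully open).
Only numpy, scipy, OpenCV 4.12 (cv2) and the standard library are available. Lean on these libraries where they do the work, as an engineer would, in place of code of your own. Each camera call takes 0.05 s, during which the arm holds its last target.

## Working session

There is one attempt and no reset: what is moved stays moved. The work goes in short steps, Python scripts to look and compute and a shell command to move; the robot and the scene stay as the last step left them, time stands still between calls to the robot, and variables do not carry over. Pictures are saved under pics/ and viewed, and the job is handed in when it is done.

```bash
ls; mkdir -p pics; python3 - <<'E'
from plant import state, cams, order
import cv2
s=state(); print({k:s[k] for k in ('time','position','tcp_rot','finger_gap','ft_force')})
for n in ('side','top','wrist'):
    p=cams.camera_params(n); print(n,p)
    cv2.imwrite(f'pics/{n}0.png',cams.camera(n))
    for l in ('large_hinge','large_lever','small_grip','pebble_mid'):
        for r in cams.search_frame(l,n)[:3]: print(l,r)
E
```

```text
pics
{'time': 0.0, 'position': array([0.24370419, 0.57499113, 0.23850058]), 'tcp_rot': array([-6.25412437e-01, -3.07852339e+00,  2.51696730e-03]), 'finger_gap': 0.9972509302983529, 'ft_force': array([-0.02284178, -0.01658024, -0.31771301])}
side {'fov_y': 42.69859537809264, 'cx': 255.82635471622538, 'cy': 189.74440847796618, 'rvec': array([ 2.06234528, -0.60275162,  0.3651872 ]), 'tvec': array([-0.4409631 ,  0.26823557,  0.76333894])}
large_hinge {'extent': [335.0, 183.0, 475.5, 300.6], 'confidence': 0.62}
large_lever {'extent': [340.6, 212.7, 367.1, 237.8], 'confidence': 0.62}
small_grip {'extent': [203.1, 145.9, 235.1, 163.0], 'confidence': 0.53}
pebble_mid {'extent': [192.3, 216.7, 226.9, 242.8], 'confidence': 0.75}
top {'fov_y': 42.856873700229215, 'cx': 260.92010662187107, 'cy': 184.61299720989118, 'rvec': array([ 2.16697915, -2.14840031,  0.17083985]), 'tvec': array([-0.02197002,  0.53466694,  0.90807215])}
large_hinge {'extent': [312.7, 52.2, 435.7, 162.7], 'confidence': 0.94}
large_lever {'extent': [369.6, 133.2, 390.3, 167.0], 'confidence': 0.9}
small_grip {'extent': [124.8, 133.6, 141.4, 183.0], 'confidence': 0.91}
pebble_mid {'extent': [218.6, 217.6, 256.7, 254.9], 'confidence': 0.91}
wrist {'fov_y': 69.56355463635816, 'cx': 252.49495402568692, 'cy': 191.5540959428529, 'rvec': array([-2.40520787, -1.59251617, -0.24001471]), 'tvec': array([-0.62728223, -0.03887127,  0.37904667])}
```

```bash
python3 - <<'E'
import cv2
for n in ('side','top'):
    im=cv2.imread(f'pics/{n}0.png'); cv2.imwrite(f'pics/{n}0b.png',cv2.resize(im,(800,600),interpolation=cv2.INTER_CUBIC))
E
```

```text
(no output)
```

View pics/side0b.png

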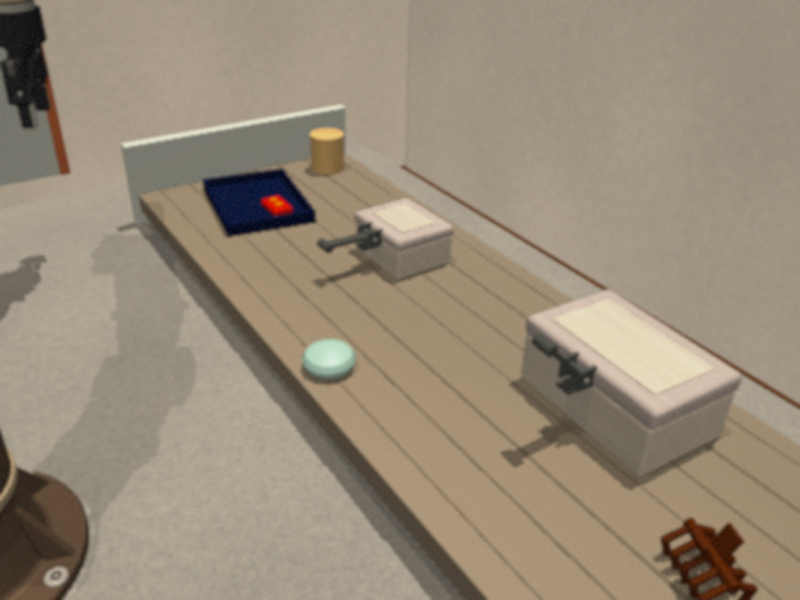

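View pics/top0b.png

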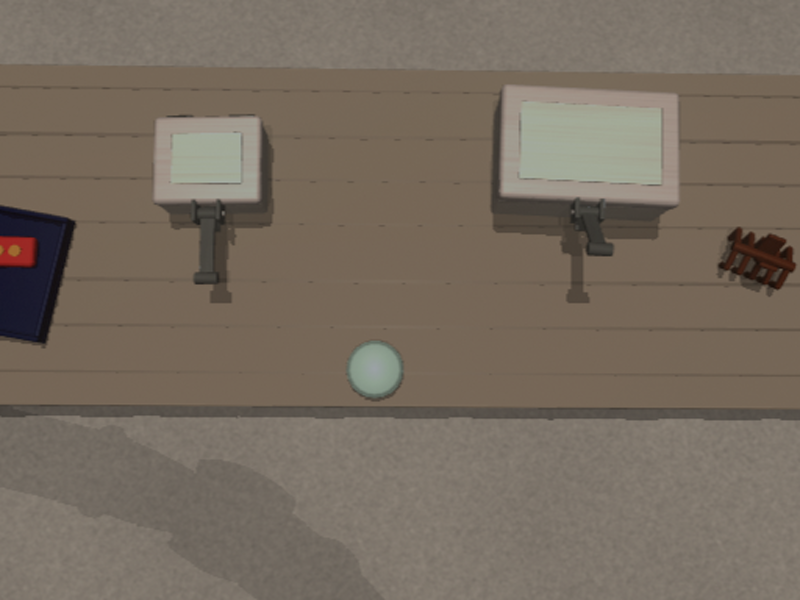

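The side view shows the large box with its lever raised: bar near (543,342), hinge near (576,375) at 800x600. The top view has the large box's front edge running (500,197)-(678,205) with the bar at (600,249). The small box is at left with its bar at (206,278), and the pebble is at (375,369).

```bash
cat > h.py <<'E'
import numpy as np, cv2
from plant import state, cams, order
def P(n):
    p=cams.camera_params(n); f=192/np.tan(np.radians(p['fov_y']/2))
    K=np.array([[f,0,p['cx']],[0,f,p['cy']],[0,0,1]]); R=cv2.Rodrigues(p['rvec'])[0]
    return K,R,np.array(p['tvec'])
def onz(n,u,v,z):
    K,R,t=P(n); d=R.T@np.linalg.inv(K)@[u,v,1]; c=-R.T@t
    return c+d*(z-c[2])/d[2]
def proj(n,X):
    K,R,t=P(n); q=(K@(R@np.atleast_2d(X).T+t[:,None])).T; return q[:,:2]/q[:,2:]
def tri(ob):
    A=[];b=[]
    for n,u,v in ob:
        K,R,t=P(n); d=R.T@np.linalg.inv(K)@[u,v,1]; d/=np.linalg.norm(d); c=-R.T@t
        M=np.eye(3)-np.outer(d,d); A.append(M); b.append(M@c)
    return np.linalg.lstsq(np.vstack(A),np.hstack(b),rcond=None)
E
python3 - <<'E'
from h import *
k=.64
for n in ('side','top'):
    K,R,t=P(n); print(n,'cam at',-R.T@t)
for u,v in [(502,88),(678,95),(678,205),(500,197)]: print(onz('top',u*k,v*k,.148).round(4))
for u,v in [(527,328),(657,415),(738,380),(606,292)]: print('s',onz('side',u*k,v*k,.145).round(4))
print('bar',tri([('top',600*k,249*k),('side',543*k,343*k)])[:2])
print('small',tri([('top',206*k,278*k),('side',326*k,244*k)])[:2])
print('peb',onz('top',375*k,369*k,.075))
for n in ('top','side'):
    im=cams.camera(n)
    x0,y0=(330,100) if n=='top' else (310,170)
    c=im[y0:y0+90,x0:x0+120]; cv2.imwrite(f'pics/{n}z.png',cv2.resize(c,None,fx=6.6,fy=6.6,interpolation=cv2.INTER_CUBIC))
E
```

```text
side cam at [ 0.07851527 -0.65790474  0.64037631]
top cam at [ 4.03351371e-01 -3.43180275e-04  9.73783345e-01]
[ 0.7502 -0.1208  0.148 ]
[ 0.745  -0.3218  0.148 ]
[ 0.6164 -0.3163  0.148 ]
[ 0.6231 -0.1173  0.148 ]
s [ 0.6135 -0.1314  0.145 ]
s [ 0.6215 -0.3158  0.145 ]
s [ 0.7398 -0.323   0.145 ]
s [ 0.7519 -0.1223  0.145 ]
bar (array([ 0.5556011 , -0.21403656,  0.19539975]), array([8.13267382e-07]))
small (array([0.53411562, 0.21027283, 0.12045316]), array([4.33964581e-06]))
peb [0.4340958 0.0208511 0.075    ]
```

View pics/topz.png

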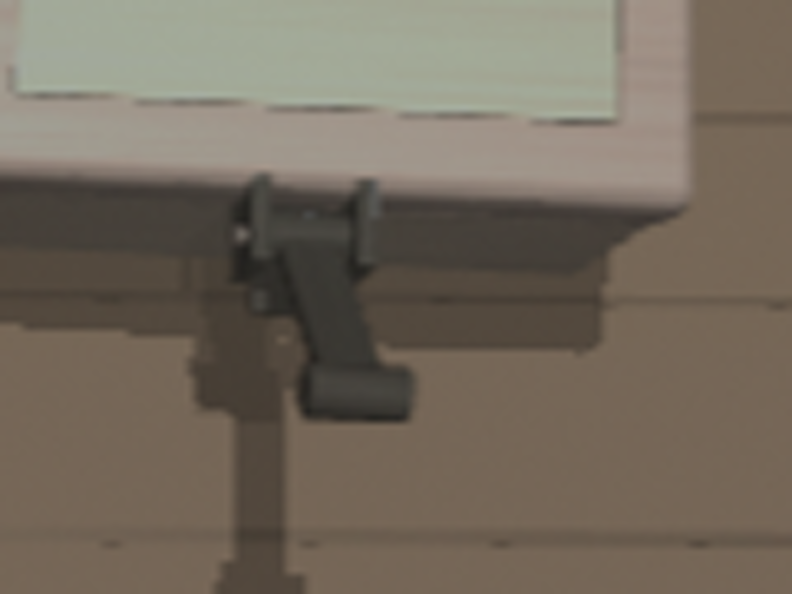

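View pics/sidez.png

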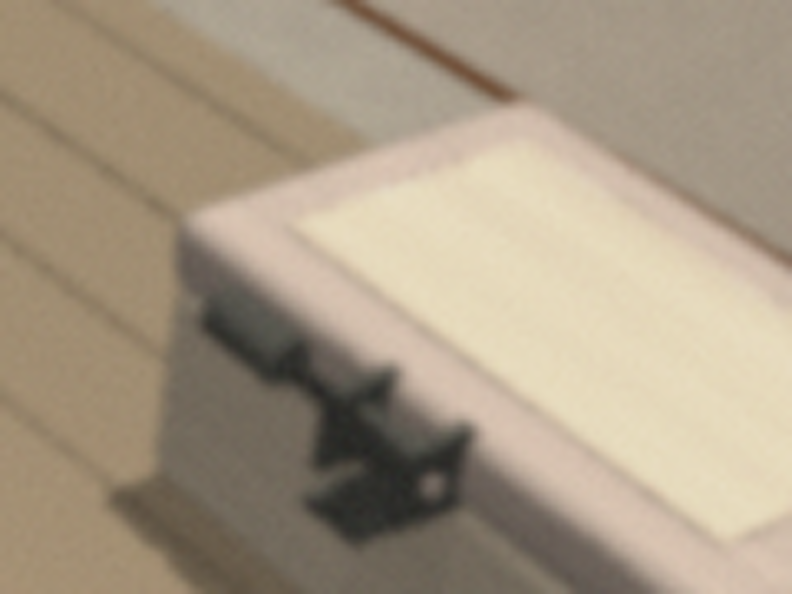

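The hinge comes out at about (0.608, -0.2165, 0.138), with box yaw about -0.03 and the lever at about 0.83 rad. I'll grip the bar by its ends with the tool pointing down and the jaws along y. Then I'll follow the arc down and back up.

```bash
cat >> h.py <<'E'
from scipy.spatial.transform import Rotation as Ro
yaw=-0.03
ex=np.array([np.cos(yaw),np.sin(yaw),0]); ey=np.array([-np.sin(yaw),np.cos(yaw),0])
Rt=np.column_stack([-ex,ey,[0,0,-1]])
H=np.array([.608,-.2165,.138])
def bar(q): return H-ex*.075*np.cos(q)+np.array([0,0,.075*np.sin(q)])
def todo(p,R=Rt):
    s=state(); Rc=Ro.from_rotvec(s['tcp_rot']).as_matrix()
    print('t',round(s['time'],2),'pos',s['position'].round(4),'F',s['ft_force'].round(1),'gap',round(s['finger_gap'],3),'j',s['joints'].round(2))
    print(' shift now-axes mm',(Rc.T@(p-s['position'])*1e3).round(1),' target-axes',(R.T@(p-s['position'])*1e3).round(1),'turn',Ro.from_matrix(Rc.T@R).as_rotvec().round(4))
E
python3 -c "
from h import *
print(bar(.83)); todo(bar(.83)+[0,0,.09])"
```

```text
[ 0.55740709 -0.21498176  0.19334485]
t 0.85 pos [0.2439 0.5755 0.2393] F [ 0.6 -0.1 -0.3] gap 1.0 j [-1.27  0.43  0.03  1.57 -0.01  1.13 -0.08]
 shift now-axes mm [-597.1 -605.4  -44. ]  target-axes [-337.1 -780.7  -44. ] turn [ 1.000e-04  0.000e+00 -3.709e-01]
```

```bash
python3 -m pendant '[0,0,-15,0,0,-0.0927, 0,0,-15,0,0,-0.0927, 0,0,-15,0,0,-0.0927, 0,0,-15,0,0,-0.0927, -16,-36,0,0,0,0]' 0.35
python3 -m pendant '[-16,-36,0,0,0,0,-16,-36,0,0,0,0,-16,-36,0,0,0,0,-16,-36,0,0,0,0,-16,-36,0,0,0,0]'
python3 -c "
from h import *
todo(bar(.83)+[0,0,.09])"
```

```text
time: 1.27
position: [0.2546, 0.5453, 0.3017]
tcp_rot: [-0.025, -3.14, -0.011]
ft_force: [-0.5, 0.1, -0.4]
finger_gap: 0.65
time: 1.68
position: [0.3337, 0.3548, 0.2995]
tcp_rot: [0.047, 3.141, 0.001]
ft_force: [1.1, -0.0, 0.4]
finger_gap: 0.646
t 1.68 pos [0.3337 0.3548 0.2995] F [ 1.1 -0.   0.4] gap 0.646 j [-0.94  0.16  0.02  1.81 -0.    1.17  0.62]
 shift now-axes mm [-240.7 -562.8   15.9]  target-axes [-240.7 -562.8   16.1] turn [ 0.0005  0.0003 -0.0001]
```

```bash
python3 -m pendant '[-16,-37.5,0,0,0,0,-16,-37.5,0,0,0,0,-16,-37.5,0,0,0,0,-16,-37.5,0,0,0,0,-16,-37.5,0,0,0,0]'
python3 -m pendant '[-16,-37.5,0,0,0,0,-16,-37.5,0,0,0,0,-16,-37.5,0,0,0,0,-16,-37.5,0,0,0,0,-16,-37.5,0,0,0,0]'
python3 -m pendant '[-16,-37.5,0,0,0,0,-16,-37.5,0,0,0,0,-16,-37.5,0,0,0,0,-16,-37.5,0,0,0,0,0,0,0,0,0,0]'
python3 -c "
from h import *
todo(bar(.83)+[0,0,.09])"
```

```text
time: 2.1
position: [0.408, 0.1649, 0.2997]
tcp_rot: [0.047, 3.141, 0.001]
ft_force: [0.4, 0.1, -0.0]
finger_gap: 0.648
time: 2.52
position: [0.4823, -0.025, 0.2997]
tcp_rot: [0.047, 3.14, 0.0]
ft_force: [1.2, 0.8, 0.8]
finger_gap: 0.651
time: 2.93
position: [0.542, -0.1836, 0.2994]
tcp_rot: [0.061, 3.14, -0.008]
ft_force: [-2.4, 0.1, 0.4]
finger_gap: 0.653
t 2.93 pos [ 0.542  -0.1836  0.2994] F [-2.4  0.1  0.4] gap 0.653 j [-0.13  0.31  0.49  1.65 -0.15  1.22  1.92]
 shift now-axes mm [-16.6 -30.7  16.2]  target-axes [-16.4 -30.9  16. ] turn [-0.0051  0.0011 -0.0088]
```

```bash
python3 -m pendant '[-15,-29,0,-0.005,0,-0.009,0,0,0,0,0,0]'
python3 - <<'E'
from h import *
todo(bar(.83)+[0,0,.09])
pars=P('wrist'); im=cams.camera('wrist')
for q in (.75,.83,.9):
    X=[bar(q)-ey*.013,bar(q)+ey*.013,H]
    print(q,proj('wrist',X).round(0).tolist())
for l in ('large_lever','large_hinge'): print([ (r['extent'],r['confidence']) for r in cams.search_frame(l,'wrist')[:2]])
cv2.imwrite('pics/w1.png',cv2.resize(im,(800,600)))
E
```

```text
time: 3.1
position: [0.5561, -0.2094, 0.2991]
tcp_rot: [0.039, 3.141, 0.003]
ft_force: [-1.3, 0.0, -0.2]
finger_gap: 0.647
t 3.1 pos [ 0.5561 -0.2094  0.2991] F [-1.3  0.  -0.2] gap 0.647 j [-0.08  0.36  0.49  1.59 -0.18  1.24  1.99]
 shift now-axes mm [-1.4 -5.5 15.7]  target-axes [-1.5 -5.5 15.8] turn [0.002  0.0004 0.0049]
0.75 [[228.0, 187.0], [256.0, 187.0], [244.0, 220.0]]
0.83 [[228.0, 193.0], [256.0, 193.0], [244.0, 220.0]]
0.9 [[228.0, 198.0], [256.0, 198.0], [244.0, 220.0]]
[([232.7, 182.8, 262.5, 229.3], 0.96)]
[([159.3, 186.5, 334.9, 327.3], 0.96)]
```

View pics/w1.png

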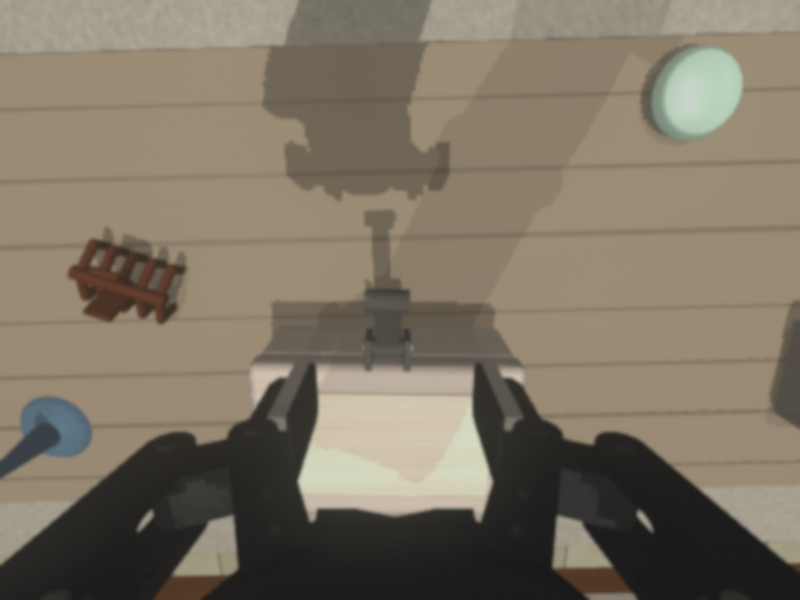

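The wrist view shows the bar at about (388,299) between the open fingers. That's about 6 px off my prediction, and the arm may have still been settling, so I'll measure again.

```bash
python3 -m pendant '[0,0,0,0,0,0,0,0,0,0,0,0]'
python3 - <<'E'
from h import *
todo(bar(.83)+[0,0,.09])
X=[bar(.83)-ey*.013,bar(.83)+ey*.013,H]
print(proj('wrist',X).round(1).tolist())
s=state()['position']; print('tcp line',proj('wrist',[s+[0,0,-.05],s+[0,0,-.1]]).round(1).tolist())
im=cams.camera('wrist')
r=cams.silhouettes('large_lever','wrist')[0]; m=r['region']; print(r['extent'])
for v in range(182,235,4):
    c=np.where(m[v])[0]
    if len(c): print(v,c.min(),c.max())
c=im[140:260,180:340]; cv2.imwrite('pics/w2.png',cv2.resize(c,None,fx=5,fy=5,interpolation=cv2.INTER_CUBIC))
E
```

```text
time: 3.42
position: [0.5555, -0.2031, 0.2994]
tcp_rot: [0.031, 3.141, 0.009]
ft_force: [0.1, -0.3, 0.3]
finger_gap: 0.65
t 3.42 pos [ 0.5555 -0.2031  0.2994] F [ 0.1 -0.3  0.3] gap 0.65 j [-0.08  0.35  0.49  1.6  -0.18  1.24  1.99]
 shift now-axes mm [ -2.1 -11.9  16. ]  target-axes [ -2.2 -11.8  16.1] turn [0.0056 0.0002 0.0103]
[[222.9, 192.8], [251.3, 193.0], [239.6, 220.3]]
tcp line [[249.9, 213.3], [250.0, 192.6]]
[225.7, 187.7, 253.8, 228.6]
186 229 236
190 227 253
194 227 254
198 227 254
202 233 248
206 233 248
210 234 248
214 234 248
218 232 250
222 231 251
226 232 250
```

View pics/w2.png

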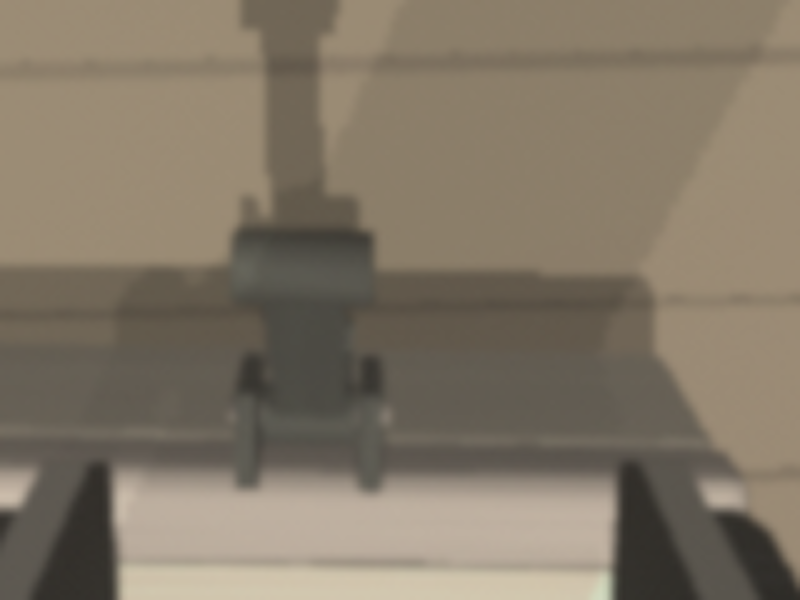

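```bash
sed -i 's/^H=.*/H=np.array([.6075,-.2143,.138])/' h.py; python3 -m pendant '[-1,-9.5,15,0.005,0,0.01,0,0,20,0,0,0,0,0,20,0,0,0,0,0,0,0,0,0,0,0,0,0,0,0]'
python3 -c "
from h import *
print(bar(.83));todo(bar(.83)+[0,0,-.013])"
```

```text
time: 3.93
position: [0.5559, -0.213, 0.244]
tcp_rot: [-0.048, -3.14, -0.001]
ft_force: [0.2, 0.0, 0.3]
finger_gap: 0.653
[ 0.55690709 -0.21278176  0.19334485]
t 3.93 pos [ 0.5559 -0.213   0.244 ] F [0.2 0.  0.3] gap 0.653 j [-0.06  0.4   0.48  1.67 -0.2   1.12  2.01]
 shift now-axes mm [-1.1  0.2 63.6]  target-axes [-1.   0.3 63.6] turn [ 0.0006 -0.0017 -0.0005]
```

```bash
python3 -m pendant '[-1,0,20,0,0,0,0,0,20,0,0,0,0,0,14,0,0,0,0,0,9,0,0,0,0,0,0,0,0,0]'
python3 -m pendant '[0,0,0,0,0,0]'
python3 - <<'E'
from h import *
todo(bar(.83)+[0,0,-.013])
a=cams.camera('side')[120:270,270:470]; cv2.imwrite('pics/s3.png',cv2.resize(a,None,fx=4,fy=4,interpolation=cv2.INTER_CUBIC))
a=cams.camera('wrist'); cv2.imwrite('pics/w3.png',cv2.resize(a,(800,600)))
E
```

```text
time: 4.35
position: [0.5572, -0.2133, 0.1807]
tcp_rot: [-0.048, -3.14, -0.001]
ft_force: [0.6, -0.5, -0.7]
finger_gap: 0.649
time: 4.43
position: [0.5579, -0.2138, 0.1823]
tcp_rot: [0.049, 3.14, -0.0]
ft_force: [-0.3, 0.0, -0.1]
finger_gap: 0.652
t 4.43 pos [ 0.5579 -0.2138  0.1823] F [-0.3  0.  -0.1] gap 0.652 j [-0.04  0.46  0.45  1.74 -0.24  0.99  2.04]
 shift now-axes mm [1.  1.  1.9]  target-axes [1.  1.  1.9] turn [-0.0002  0.0009 -0.0009]
```

View pics/s3.png

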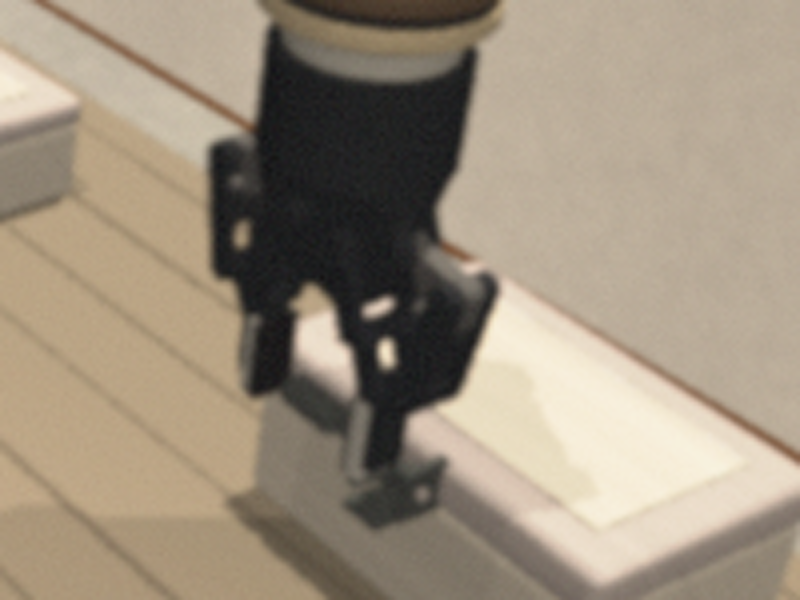

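View pics/w3.png

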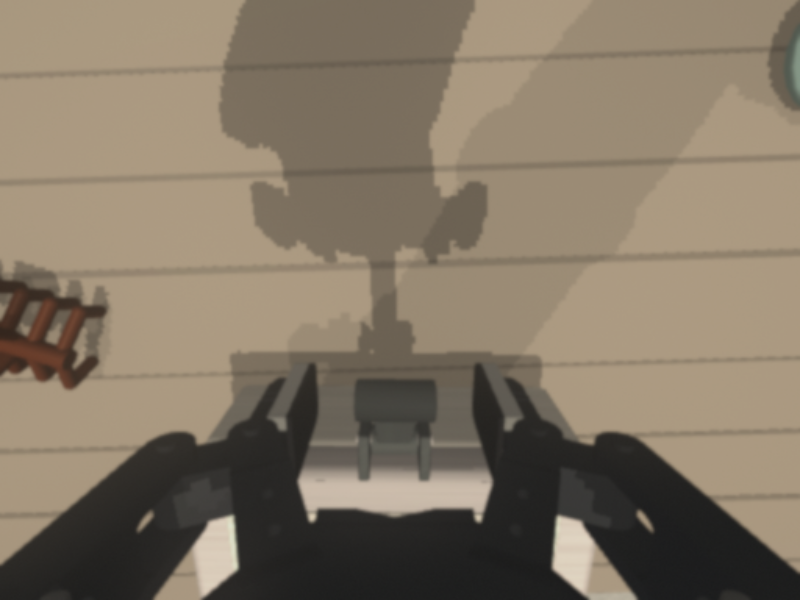

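The bar, centred at (396,400), lies midway between the two pads (x 317 and 474) in the wrist view, and at pad depth. Next is closing on it.

```bash
python3 -m pendant '[0,0,0,0,0,0,0,0,0,0,0,0,0,0,0,0,0,0,0,0,0,0,0,0]' 1
python3 -m pendant '[0,0,0,0,0,0,0,0,0,0,0,0,0,0,0,0,0,0]'
python3 - <<'E'
from h import *
todo(bar(.83)+[0,0,-.013])
a=cams.camera('wrist')[180:360,130:370]; cv2.imwrite('pics/w4.png',cv2.resize(a,None,fx=3,fy=3,interpolation=cv2.INTER_CUBIC))
E
```

```text
time: 4.87
position: [0.5575, -0.214, 0.1819]
tcp_rot: [0.049, 3.141, -0.0]
ft_force: [-1.9, 0.0, 5.7]
finger_gap: 0.291
time: 5.12
position: [0.5574, -0.214, 0.1818]
tcp_rot: [0.049, 3.141, -0.0]
ft_force: [-1.9, 0.3, 5.0]
finger_gap: 0.291
t 5.12 pos [ 0.5574 -0.214   0.1818] F [-1.9  0.3  5. ] gap 0.291 j [-0.04  0.46  0.46  1.74 -0.24  0.99  2.04]
 shift now-axes mm [0.5 1.2 1.5]  target-axes [0.5 1.2 1.5] turn [-0.0001  0.0005 -0.0013]
```

View pics/w4.png

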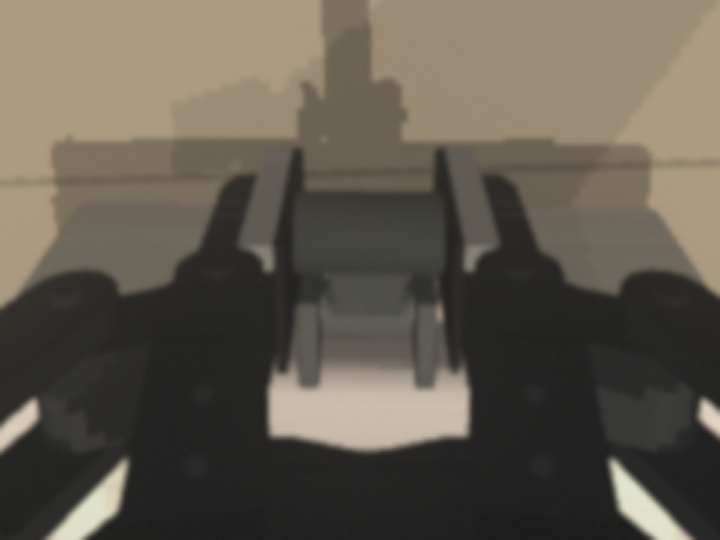

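The bar is held between the pads (gap 0.29, about 25 mm). I'll follow the arc down and watch the force.

```bash
python3 -m pendant '[3.5,0,3.5,0,0,0,3.3,0,3.5,0,0,0,3.4,0,4.5,0,0,0,3.2,0,4.6,0,0,0,2.7,0,5,0,0,0]'
python3 -m pendant '[2.4,0,5,0,0,0,2,0,5.2,0,0,0,1.6,0,5.4,0,0,0,0,0,0,0,0,0]'
python3 -c "
from h import *
todo(bar(0)+[0,0,-.013])"
```

```text
time: 5.58
position: [0.5424, -0.2134, 0.1614]
tcp_rot: [0.049, 3.138, -0.0]
ft_force: [-1.3, 0.7, 9.3]
finger_gap: 0.29
time: 5.92
position: [0.5359, -0.2131, 0.1447]
tcp_rot: [0.049, 3.139, -0.0]
ft_force: [0.3, 0.5, 2.9]
finger_gap: 0.289
t 5.92 pos [ 0.5359 -0.2131  0.1447] F [0.3 0.5 2.9] gap 0.289 j [-0.03  0.47  0.44  1.83 -0.25  0.89  2.07]
 shift now-axes mm [ 3.4  1.  19.7]  target-axes [ 3.4  1.  19.7] turn [-0.0002  0.0018 -0.0012]
```

```bash
python3 -m pendant '[1.1,0,5.5,0,0,0,0.7,0,5.5,0,0,0,0.3,0,4,0,0,0,0,0,0,0,0,0]'
python3 -c "
from h import *
todo(bar(0)+[0,0,-.013])"
python3 -m pendant '[0,0,3,0,0,0,0,0,3,0,0,0,0,0,0,0,0,0]'
python3 -m pendant '[0,0,3,0,0,0,0,0,0,0,0,0]'
```

```text
time: 6.25
position: [0.5337, -0.213, 0.1296]
tcp_rot: [0.049, 3.14, -0.0]
ft_force: [0.9, -0.3, 3.6]
finger_gap: 0.288
t 6.25 pos [ 0.5337 -0.213   0.1296] F [ 0.9 -0.3  3.6] gap 0.288 j [-0.02  0.49  0.43  1.85 -0.26  0.86  2.08]
 shift now-axes mm [1.2 0.9 4.6]  target-axes [1.2 0.9 4.6] turn [-0.0001  0.001  -0.0011]
time: 6.5
position: [0.5336, -0.2131, 0.1243]
tcp_rot: [0.049, 3.14, 0.0]
ft_force: [-2.1, 1.3, 8.8]
finger_gap: 0.287
time: 6.67
position: [0.5337, -0.2132, 0.1234]
tcp_rot: [0.049, 3.139, 0.002]
ft_force: [-10.9, 4.9, 33.8]
finger_gap: 0.286
```

The force jumped to about 34 N, so the lever seems to be at its lower stop. I'll check with the cameras.

```bash
python3 - <<'E'
from h import *
todo(bar(0)+[0,0,-.013])
a=cams.camera('side')[150:300,270:470]; cv2.imwrite('pics/s5.png',cv2.resize(a,None,fx=4,fy=4,interpolation=cv2.INTER_CUBIC))
for n,(x0,y0) in {'side':(270,150)}.items():
    print('H, bar(0) ends px', ((proj(n,[H,bar(0)-ey*.013,bar(0)+ey*.013])-[x0,y0])*4).round(0).tolist())
print('wrist',proj('wrist',[H-ey*.0165,H+ey*.0165,bar(0)-ey*.013,bar(0)+ey*.013]).round().tolist())
a=cams.camera('wrist')[150:360,110:390]; cv2.imwrite('pics/w5.png',cv2.resize(a,None,fx=2.8,fy=2.8,interpolation=cv2.INTER_CUBIC))
E
```

```text
t 6.67 pos [ 0.5337 -0.2132  0.1234] F [-10.9   4.9  33.8] gap 0.286 j [-0.02  0.5   0.43  1.86 -0.27  0.84  2.09]
 shift now-axes mm [ 1.2  1.1 -1.6]  target-axes [ 1.2  1.1 -1.6] turn [ 0.001   0.0022 -0.0014]
H, bar(0) ends px [[387.0, 352.0], [269.0, 426.0], [228.0, 391.0]]
wrist [[223.0, 375.0], [281.0, 375.0], [225.0, 259.0], [278.0, 259.0]]
```

View pics/s5.png

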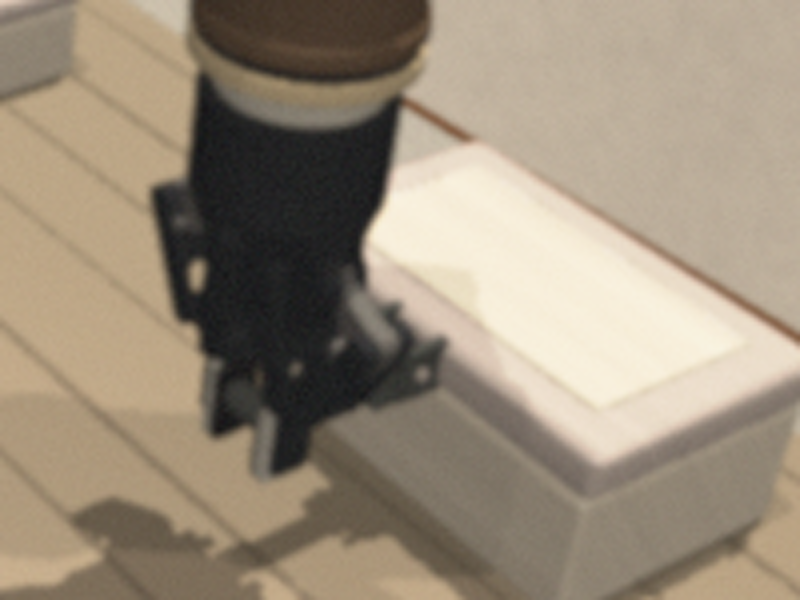

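View pics/w5.png

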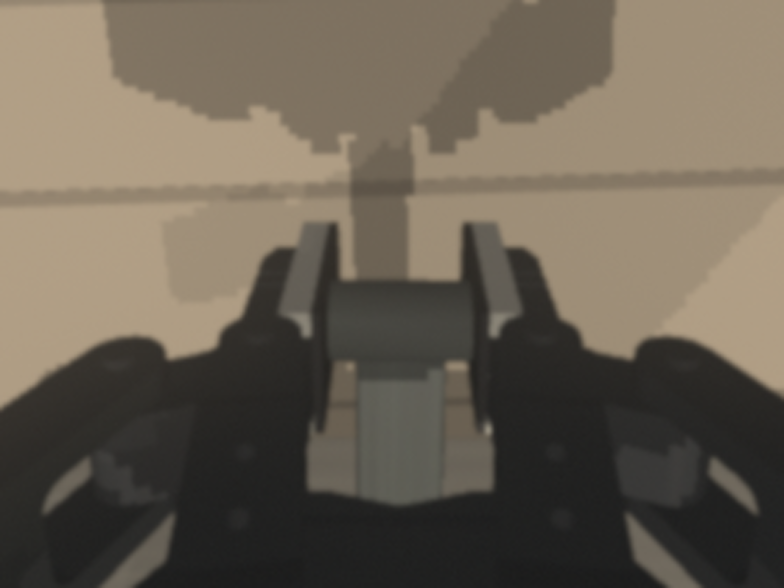

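The wrist and side views agree with the lever being level. The bar's edge-on arm runs straight back under the gripper, and the hard stop was felt. Now I'll take the lever back up along the arc.

```bash
python3 -m pendant '[0,0,-5,0,0,0,-0.2,0,-5.6,0,0,0,-0.6,0,-5.6,0,0,0,-1.1,0,-5.5,0,0,0,-1.4,0,-5.5,0,0,0]'
python3 -m pendant '[-1.9,0,-5.3,0,0,0,-2.2,0,-5.2,0,0,0,-2.6,0,-4.9,0,0,0,-3,0,-4.8,0,0,0,0,0,0,0,0,0]'
python3 -c "
from h import *
todo(bar(.6)+[0,0,-.013]);todo(bar(1.05)+[0,0,-.013])"
```

```text
time: 7.18
position: [0.5362, -0.213, 0.1473]
tcp_rot: [-0.049, -3.14, 0.0]
ft_force: [3.7, -1.6, -9.0]
finger_gap: 0.288
time: 7.6
position: [0.5459, -0.2135, 0.1687]
tcp_rot: [-0.049, -3.14, -0.0]
ft_force: [-4.1, -1.1, -1.6]
finger_gap: 0.289
t 7.6 pos [ 0.5459 -0.2135  0.1687] F [-4.1 -1.1 -1.6] gap 0.289 j [-0.04  0.46  0.45  1.78 -0.24  0.95  2.05]
 shift now-axes mm [0.3 1.  1.3]  target-axes [0.3 1.  1.3] turn [ 0.0002 -0.001  -0.001 ]
t 7.6 pos [ 0.5459 -0.2135  0.1687] F [-4.1 -1.1 -1.6] gap 0.289 j [-0.04  0.46  0.45  1.78 -0.24  0.95  2.05]
 shift now-axes mm [-24.2   1.  -21.4]  target-axes [-24.2   1.  -21.4] turn [ 0.0002 -0.001  -0.001 ]
```

```bash
python3 -m pendant '[-3.4,0,-4.3,0,0,0,-3.6,0,-4.2,0,0,0,-4.1,0,-3.8,0,0,0,-4.3,0,-3.4,0,0,0,0,0,0,0,0,0]'
python3 -m pendant '[-4.6,0,-3.2,0,0,0,-3.5,0,-2.2,0,0,0,0,0,0,0,0,0]'
python3 -m pendant '[-1.7,0,-1,0,0,0,0,0,0,0,0,0]'
python3 -c "
from h import *
todo(bar(1.05)+[0,0,-.013])"
```

```text
time: 8.02
position: [0.5618, -0.2141, 0.1845]
tcp_rot: [-0.049, -3.141, -0.0]
ft_force: [-4.9, -0.6, 1.2]
finger_gap: 0.283
time: 8.27
position: [0.5697, -0.2144, 0.1898]
tcp_rot: [-0.049, -3.141, -0.0]
ft_force: [-5.8, -0.7, 0.6]
finger_gap: 0.287
time: 8.43
position: [0.5709, -0.2144, 0.1905]
tcp_rot: [-0.049, -3.14, -0.0]
ft_force: [-6.0, -0.9, -0.2]
finger_gap: 0.288
t 8.43 pos [ 0.5709 -0.2144  0.1905] F [-6.  -0.9 -0.2] gap 0.288 j [-0.04  0.48  0.46  1.7  -0.24  1.02  2.03]
 shift now-axes mm [0.7 1.2 0.5]  target-axes [0.7 1.2 0.5] turn [ 0.0001 -0.0013 -0.0014]
```

Not at the stop yet, as the force is only the hinge's 6 N. I'll keep going along the tangent until the force rises.

```bash
python3 -m pendant '[-1.7,0,-1,0,0,0,0,0,0,0,0,0]'
python3 -m pendant '[-1.7,0,-1,0,0,0,0,0,0,0,0,0]'
python3 -m pendant '[-1.7,0,-1,0,0,0,0,0,0,0,0,0]'
```

```text
time: 8.6
position: [0.5727, -0.2144, 0.1915]
tcp_rot: [-0.049, -3.14, -0.0]
ft_force: [-7.4, -1.3, -2.0]
finger_gap: 0.286
time: 8.77
position: [0.5743, -0.2145, 0.1924]
tcp_rot: [-0.05, -3.14, -0.0]
ft_force: [-5.6, -1.5, -2.2]
finger_gap: 0.285
time: 8.93
position: [0.5761, -0.2146, 0.1933]
tcp_rot: [-0.05, -3.14, -0.0]
ft_force: [-5.2, -1.7, -3.0]
finger_gap: 0.283
```

```bash
python3 - <<'E'
from h import *
a=cams.camera('side')[120:270,270:470]; cv2.imwrite('pics/s6.png',cv2.resize(a,None,fx=4,fy=4,interpolation=cv2.INTER_CUBIC))
print('side H,bar1.05', ((proj('side',[H,bar(1.05)-ey*.013,bar(1.05)+ey*.013])-[270,120])*4).round(0).tolist())
print('wrist',((proj('wrist',[H-ey*.0165,H+ey*.0165,bar(1.05)-ey*.013,bar(1.05)+ey*.013])-[110,150])*2.8).round().tolist())
a=cams.camera('wrist')[150:360,110:390]; cv2.imwrite('pics/w6.png',cv2.resize(a,None,fx=2.8,fy=2.8,interpolation=cv2.INTER_CUBIC))
E
```

```text
side H,bar1.05 [[387.0, 472.0], [362.0, 386.0], [318.0, 354.0]]
wrist [[338.0, 277.0], [458.0, 277.0], [325.0, 268.0], [469.0, 268.0]]
```

View pics/s6.png

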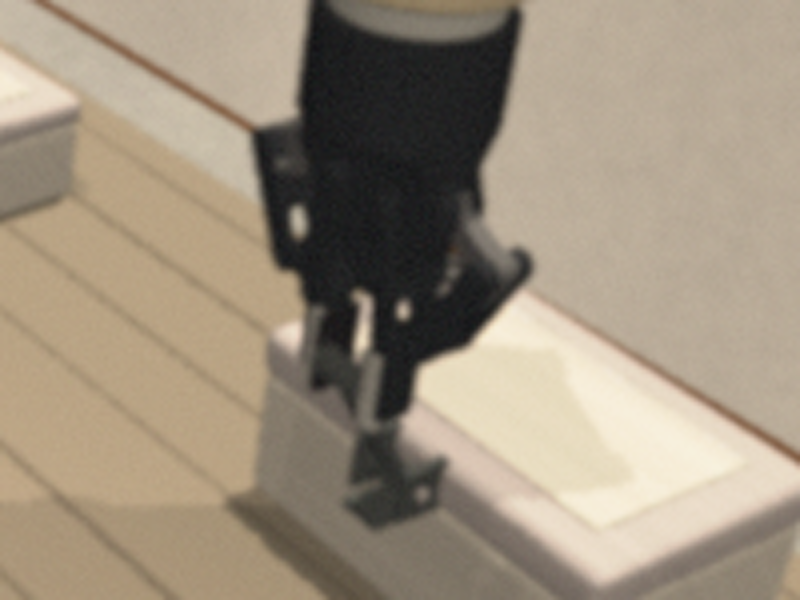

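View pics/w6.png

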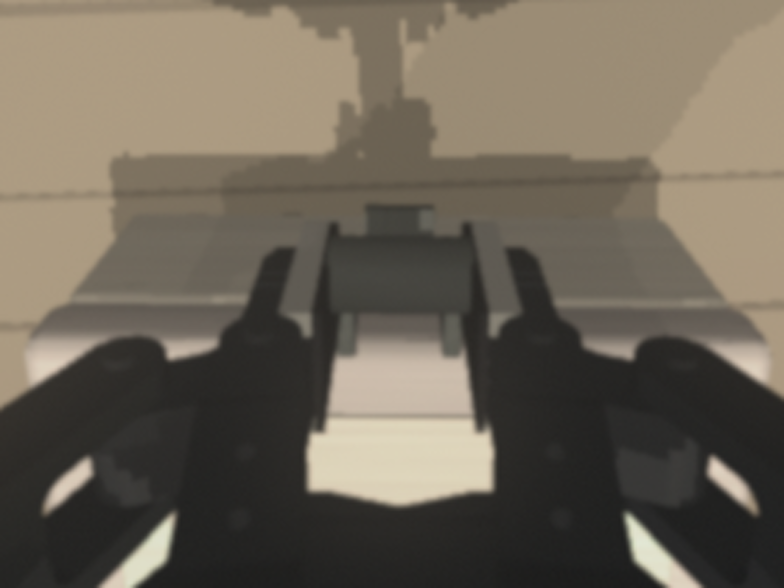

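The bar is held, slightly past where I predicted the stop, and nothing has resisted yet. I'll continue in small steps.

```bash
python3 -m pendant '[-1.7,0,-0.8,0,0,0,0,0,0,0,0,0]'
python3 -m pendant '[-1.7,0,-0.8,0,0,0,0,0,0,0,0,0]'
python3 -c "
from h import *
todo(bar(1.05)+[0,0,-.013])"
```

```text
time: 9.2
position: [0.5779, -0.2147, 0.1941]
tcp_rot: [-0.05, -3.14, 0.0]
ft_force: [-4.6, -1.5, -3.4]
finger_gap: 0.28
time: 9.37
position: [0.5782, -0.2146, 0.1943]
tcp_rot: [-0.051, -3.137, -0.001]
ft_force: [-8.3, -0.7, -4.5]
finger_gap: 0.286
t 9.37 pos [ 0.5782 -0.2146  0.1943] F [-8.3 -0.7 -4.5] gap 0.286 j [-0.04  0.48  0.46  1.68 -0.24  1.04  2.03]
 shift now-axes mm [8.  1.2 4.2]  target-axes [8.  1.2 4.2] turn [ 0.0005 -0.0039 -0.0022]
```

```bash
python3 -m pendant '[-1.7,0,-1,0,0,0,0,0,0,0,0,0]'
python3 -m pendant '[-0.8,0,-0.5,0,0,0,0,0,0,0,0,0]'
python3 -c "
from h import *
todo(bar(1.05)+[0,0,-.013])"
```

```text
time: 9.53
position: [0.5783, -0.2147, 0.1944]
tcp_rot: [-0.051, -3.134, -0.002]
ft_force: [-12.4, -0.8, -7.4]
finger_gap: 0.287
time: 9.7
position: [0.5783, -0.2147, 0.1944]
tcp_rot: [-0.052, -3.132, -0.002]
ft_force: [-14.1, -1.4, -9.3]
finger_gap: 0.284
t 9.7 pos [ 0.5783 -0.2147  0.1944] F [-14.1  -1.4  -9.3] gap 0.284 j [-0.04  0.49  0.46  1.67 -0.24  1.05  2.03]
 shift now-axes mm [8.1 1.3 4.4]  target-axes [8.2 1.3 4.3] turn [ 0.0013 -0.0087 -0.003 ]
```

The TCP has stopped while the force keeps rising to 17 N, so this is the upper stop. I'll open here while still pressing gently upwards, then check before retreating.

```bash
python3 -m pendant '[0,0,0,0,0,0,0,0,0,0,0,0,0,0,0,0,0,0,0,0,0,0,0,0]' 0.35
python3 -c "
from h import *
todo(bar(1.05)+[0,0,-.013])"
python3 -m pendant '[2,0,-10,0,0,0,2,0,-15,0,0,0,0,0,-20,0,0,0,0,0,-20,0,0,0,0,0,-20,0,0,0]'
python3 -m pendant '[0,0,-20,0,0,0,0,0,-20,0,0,0,0,0,0,0,0,0,0,0,0,0,0,0]'
python3 - <<'E'
from h import *
todo(bar(1.05)+[0,0,-.013])
a=cams.camera('side')[150:300,270:470]; cv2.imwrite('pics/s7.png',cv2.resize(a,None,fx=4,fy=4,interpolation=cv2.INTER_CUBIC))
print('side', [((proj('side',[H,bar(q)-ey*.013,bar(q)+ey*.013])-[270,150])*4).round(0).tolist() for q in (.95,1.05)])
pr=proj('wrist',[H-ey*.0165,H+ey*.0165,bar(1.05)-ey*.013,bar(1.05)+ey*.013])
a=cams.camera('wrist'); cv2.imwrite('pics/w7.png',cv2.resize(a[140:260,180:340],None,fx=5,fy=5,interpolation=cv2.INTER_CUBIC))
print('wrist',((pr-[180,140])*5).round().tolist())
E
```

```text
time: 10.03
position: [0.5839, -0.2143, 0.1973]
tcp_rot: [0.048, 3.138, -0.0]
ft_force: [0.8, 0.3, -0.3]
finger_gap: 0.653
t 10.03 pos [ 0.5839 -0.2143  0.1973] F [ 0.8  0.3 -0.3] gap 0.653 j [-0.04  0.49  0.46  1.66 -0.24  1.04  2.03]
 shift now-axes mm [13.7  0.8  7.2]  target-axes [13.7  0.8  7.2] turn [-0.0002  0.0031 -0.0003]
time: 10.45
position: [0.5785, -0.2144, 0.2833]
tcp_rot: [0.049, 3.14, -0.0]
ft_force: [0.5, 0.3, 0.3]
finger_gap: 0.65
time: 10.78
position: [0.579, -0.2147, 0.3233]
tcp_rot: [0.049, 3.137, -0.001]
ft_force: [-0.0, 0.6, -0.8]
finger_gap: 0.647
t 10.78 pos [ 0.579  -0.2147  0.3233] F [-0.   0.6 -0.8] gap 0.647 j [-0.07  0.38  0.5   1.5  -0.19  1.3   1.98]
 shift now-axes mm [  9.4   1.4 133.2]  target-axes [  8.9   1.3 133.3] turn [-0.0007  0.0038 -0.001 ]
side [[[387.0, 352.0], [349.0, 279.0], [305.0, 246.0]], [[387.0, 352.0], [362.0, 266.0], [318.0, 234.0]]]
wrist [[291.0, 273.0], [427.0, 273.0], [290.0, 191.0], [427.0, 190.0]]
```

View pics/s7.png

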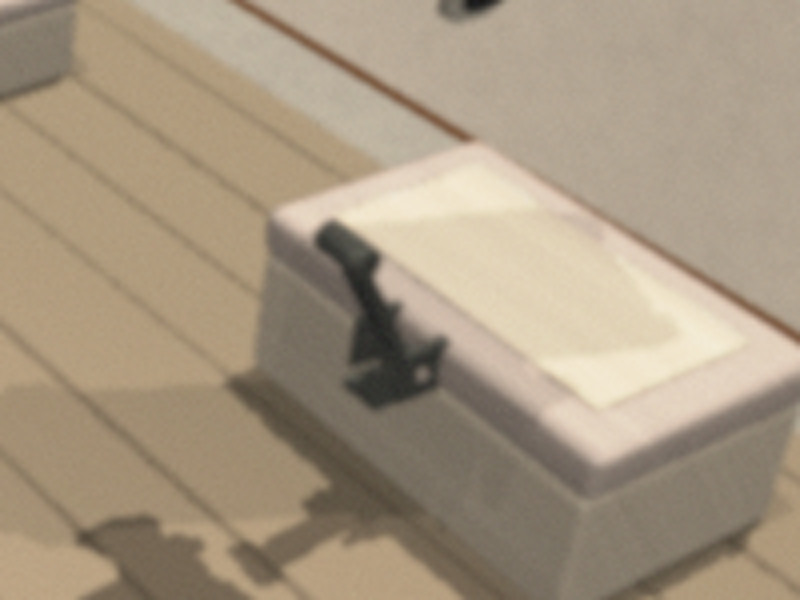

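View pics/w7.png

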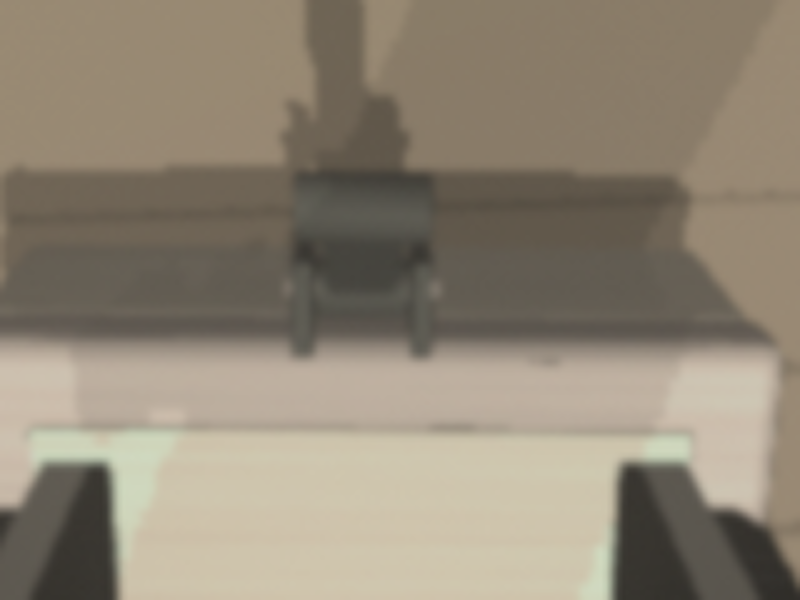

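In the wrist view the bar (row 207) and hinge (row 288) are 81 px apart, against 82 px predicted for 1.05 rad. The side view also agrees with the lever fully up. Last, I'll check that the bystanders haven't moved, then hand in.

```bash
python3 - <<'E'
from h import *
a=cams.camera('side'); b=cv2.imread('pics/side0.png')
print([ (l,cams.search_frame(l,'side')[:1]) for l in ('small_grip','pebble_mid','large_lever')])
d=cv2.GaussianBlur(cv2.absdiff(a,b),(5,5),0).max(2)
print('pebble diff',d[210:250,185:235].max(),'small diff',d[125:180,195:295].max(),'lever diff',d[180:240,330:385].max())
cv2.imwrite('pics/s8.png',cv2.resize(a,(800,600)))
E
```

```text
[('small_grip', [{'extent': [204.0, 145.8, 235.4, 162.8], 'confidence': 0.53}]), ('pebble_mid', [{'extent': [193.0, 216.2, 226.9, 240.9], 'confidence': 0.68}]), ('large_lever', [{'extent': [349.6, 205.9, 368.9, 241.2], 'confidence': 0.76}])]
pebble diff 20 small diff 21 lever diff 152
```

View pics/s8.png

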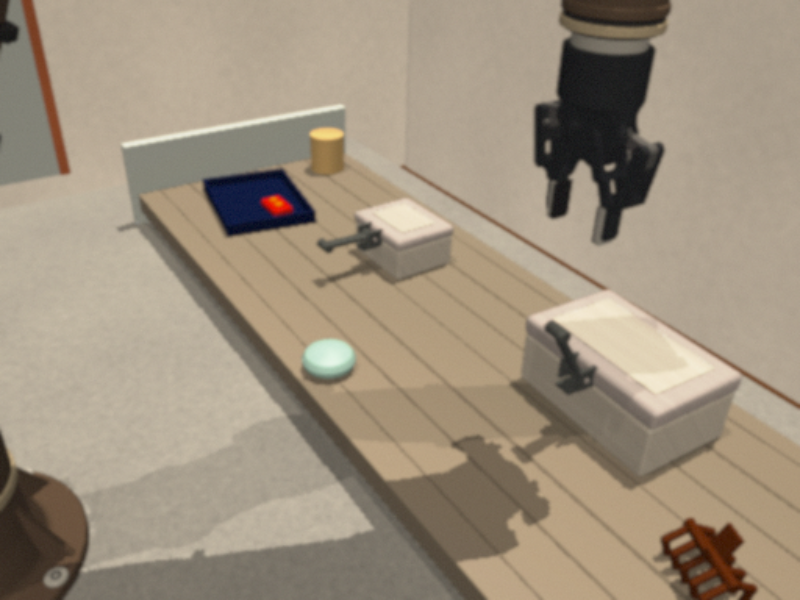

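The large lever stands fully up, with its bar at (556,330). The small lever at (345,240) and the pebble at (329,359) are unchanged, and the gripper is clear above everything.

```bash
python3 -c "
from plant import order,state
print(order.close_job(), state()['time'])"
```

```text
the job is handed in; nothing more can be done
the job is handed in; nothing more can be done
```

The larger box's lever went down to its locked stop and then back up to its released stop, and I handed the job in after about 11 s. The interface gives no verdict.

I gripped the lever's cross bar by its ends, with the tool pointing down. I let go at the upper stop and lifted the gripper clear of everything.

- **Locked stop:** the upward force on the tool jumped to about 34 N and the tool stopped moving. The wrist view fitted a level lever to about 0.04 rad. The side view was about 3 px off my prediction.
- **Released stop:** the tool stood still while the force rose to about 17 N. After I let go, the wrist view put the bar and hinge 81 px apart, against 82 px predicted for 1.05 rad. The side view agreed.
- **What disagreed:** the tool travelled about 84 mm between the stops, against an expected 75 mm. The bar slid about 8 mm in the pads on the way up, and my hinge estimate was about 3 mm too near the robot.
- **Bystanders:** the smaller box's lever and the pebble look the same in the side view before and after, apart from small differences I took as image noise.

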